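Push the red-marked brake pistons home

TASK

Get the two red-marked brake caliper halves ready for new pads: with the fingertips, gently push each one's piston straight down until it is fully home, then draw back clear. Do not touch the two blue-marked halves, whose pistons must stay standing out, and do not lift, tip or shift any caliper or disturb the other parts on the table.

Things in the scene. Friction and masses are not known exactly. Their poses are not given: they have to be found in the camera images.
- caliper_red_1: one of the two red-marked brake caliper halves: a loose gold-coloured metal casting, 40 mm high, 0.5 to 1 kg, lying flat on the table: a round boss 60 mm across with an ear 36 mm wide on either side, 110 mm overall along its x; origin at the centre of its underside, z up. The flat tops of both ears (22 x 32 mm, centred at x = -42 and 42 mm) are painted red, and a red bleed-nipple cap (13 mm across, top 52 mm above the table) stands at x = 44, y = 8 mm
- face_red_1 (a point): centre of the outer face of the bare steel piston of caliper_red_1; the piston is an upright cylinder 32 mm across in the middle of the boss's top. Its face is 58 mm above the table when fully out and 44 mm (4 mm above the boss's top) when fully home
- piston_red_1 (a joint): how far the piston of caliper_red_1 has been pushed down into its bore, m: 0 fully out, 0.014 fully home against a firm stop; starts somewhere from 0 to 0.004. It slides straight down at about 5 N (its seal rubs, no spring) and stays where it is left
- caliper_red_2: one of the two red-marked brake caliper halves: a loose gold-coloured metal casting, 40 mm high, 0.5 to 1 kg, lying flat on the table: a round boss 60 mm across with an ear 36 mm wide on either side, 110 mm overall along its x; origin at the centre of its underside, z up. The flat tops of both ears (22 x 32 mm, centred at x = -42 and 42 mm) are painted red, and a red bleed-nipple cap (13 mm across, top 52 mm above the table) stands at x = 44, y = 8 mm
- face_red_2 (a point): centre of the outer face of the bare steel piston of caliper_red_2; the piston is an upright cylinder 32 mm across in the middle of the boss's top. Its face is 58 mm above the table when fully out and 44 mm (4 mm above the boss's top) when fully home
- piston_red_2 (a joint): how far the piston of caliper_red_2 has been pushed down into its bore, m: 0 fully out, 0.014 fully home against a firm stop; starts somewhere from 0 to 0.004. It slides straight down at about 5 N (its seal rubs, no spring) and stays where it is left
- caliper_blue_1: one of the two blue-marked brake caliper halves: a loose gold-coloured metal casting, 40 mm high, 0.5 to 1 kg, lying flat on the table: a round boss 60 mm across with an ear 36 mm wide on either side, 110 mm overall along its x; origin at the centre of its underside, z up. The flat tops of both ears (22 x 32 mm, centred at x = -42 and 42 mm) are painted blue, and a blue bleed-nipple cap (13 mm across, top 52 mm above the table) stands at x = 44, y = 8 mm
- face_blue_1 (a point): centre of the outer face of the bare steel piston of caliper_blue_1; the piston is an upright cylinder 32 mm across in the middle of the boss's top. Its face is 58 mm above the table when fully out and 44 mm (4 mm above the boss's top) when fully home
- piston_blue_1 (a joint): how far the piston of caliper_blue_1 has been pushed down into its bore, m: 0 fully out, 0.014 fully home against a firm stop; starts somewhere from 0 to 0.004. It slides straight down at about 5 N (its seal rubs, no spring) and stays where it is left
- caliper_blue_2: one of the two blue-marked brake caliper halves: a loose gold-coloured metal casting, 40 mm high, 0.5 to 1 kg, lying flat on the table: a round boss 60 mm across with an ear 36 mm wide on either side, 110 mm overall along its x; origin at the centre of its underside, z up. The flat tops of both ears (22 x 32 mm, centred at x = -42 and 42 mm) are painted blue, and a blue bleed-nipple cap (13 mm across, top 52 mm above the table) stands at x = 44, y = 8 mm
- face_blue_2 (a point): centre of the outer face of the bare steel piston of caliper_blue_2; the piston is an upright cylinder 32 mm across in the middle of the boss's top. Its face is 58 mm above the table when fully out and 44 mm (4 mm above the boss's top) when fully home
- piston_blue_2 (a joint): how far the piston of caliper_blue_2 has been pushed down into its bore, m: 0 fully out, 0.014 fully home against a firm stop; starts somewhere from 0 to 0.004. It slides straight down at about 5 N (its seal rubs, no spring) and stays where it is left
- disc: loose drilled steel brake disc lying flat, 170 mm across, 26 mm high at the hub; origin under its centre. Leave it alone
- shock: loose coil-over shock absorber lying on its side, black coil spring and silver ends, 296 mm long (its x), 46 mm thick; origin under its centre. Leave it alone
- tierod: loose brass-coloured tie rod with dark joint ends, 298 mm long (its x), 30 mm wide, 36 mm high at the ends; origin under its centre. Leave it alone
- carton: loose red and white parts carton, 75 x 50 x 50 mm high; origin under its centre. Leave it alone
- spacer: loose aluminium spacer tube standing upright, 30 mm across, 65 mm high; origin under its centre. Leave it alone

How it is judged (in metres and radians):
At the end, for the whole second after the job is handed in: Both red-marked pistons are within 2 mm of fully home and at rest; both blue-marked pistons still stand out (pushed in less than 7 mm); all four calipers lie flat within 15 mm of where they began, and the other parts within 20 mm (value of joint each of piston_red_1, piston_red_2 above 0.012 m and velocity of joint each of piston_red_1, piston_red_2 below 0.005 m/s and distance of each of caliper_red_1, caliper_red_2, caliper_blue_1, caliper_blue_2 from where it was at the start of the episode below 0.015 m and angle between each of caliper_red_1, caliper_red_2, caliper_blue_1, caliper_blue_2's own z axis and vertical below 0.05 rad and linear speed of each of caliper_red_1, caliper_red_2, caliper_blue_1, caliper_blue_2 below 0.02 m/s and value of joint each of piston_blue_1, piston_blue_2 below 0.007 m and distance of each of disc, shock, tierod, carton, spacer from where it was at the start of the episode below 0.02 m); the robot touches nothing.
It fails at once if a caliper was lifted, tipped or shifted more than 15 mm (height (world z) of any of caliper_red_1, caliper_red_2, caliper_blue_1, caliper_blue_2 above 0.008 m or angle between any of caliper_red_1, caliper_red_2, caliper_blue_1, caliper_blue_2's own z axis and vertical above 0.15 rad or distance of any of caliper_red_1, caliper_red_2, caliper_blue_1, caliper_blue_2 from where it was at the start of the episode above 0.015 m).
It fails at once if a red-marked caliper was pressed too hard (over 45 N) (contact force between any of the fingers, the arm and caliper_red_1 above 45 N or contact force between any of the fingers, the arm and caliper_red_2 above 45 N).
It fails at once if a blue-marked caliper was touched (contact force between any of the fingers, the arm and caliper_blue_1 above 0.5 N or contact force between any of the fingers, the arm and caliper_blue_2 above 0.5 N).
It fails at once if another part was disturbed (moved more than 20 mm) (distance of any of disc, shock, tierod, carton, spacer from where it was at the start of the episode above 0.02 m).
It also fails if it takes over 40 s, if anything falls off the work surface, if the arm or the gripper's body presses on something with over 40 N, if the wrist force passes 120 N, or if a joint passes its speed limit or range.

ROBOT

A 7-joint arm with a two-finger parallel gripper is mounted at the origin on the work surface. World frame = base frame: x ahead of the robot, y to its left, z up, the work surface at z = 0. Lengths are in m, angles in degrees, forces in N, time in s.
With the tool pointing down it reaches from about 0.425 to 0.875 m from the base axis. Payload 4.7 kg.
Tool frame: the origin (TCP) lies midway between the tips of the shut fingers; the grasp point (between the pads) lies 19 mm behind it; z points along the fingers, x is the direction in which the jaws open and shut, and the axes are right-handed (so a half turn about z gives the same grasp; the last joint's range is limited). The gripper opens to 87 mm and grips with 3 to 60 N. Pads are 19 mm wide; open, the fingers measure 117 mm over their backs; the gripper's body (75 mm by 190 mm) begins 51 mm behind the grasp point.
Start: joints at [-70.812, 18.392, -4.016, 83.108, 1.295, 78.541, -3.26], TCP at [0.205, 0.617, 0.223] pointing down, gripper open.
Joint ranges: [-163.93, 163.93], [-17.29, 119.83], [-79.2, 71.16], [3.27, 140.29], [-89.18, 269.18], [5.43, 117.66], [-154.24, 154.24]. Speed limits (degrees/s): [147.25, 147.25, 180, 180, 180, 180, 180].

INTERFACE

Orientations are given as [roll, pitch, yaw] about the fixed x, y, z axes, in that order (R = Rz(yaw) Ry(pitch) Rx(roll)).
In Python, from cell import telemetry, optics, env gives the robot as it stands.
- The arm moves only by the tool arm_command, never from a script. Its arguments are lists of equal length, an entry for each row: "translation": the shift along the tool's x, y, z in cm, a list of three; "twist": the turn about the tool's z in degrees. In form: {"translation": [[x, y, z], ...], "twist": [twist, ...]}. A call has 1 to 10 rows; each row shifts and turns the pose as measured when the row begins, along the tool's axes as they then stand; what a row does not reach is not made up. A row lasts 1/8 s, in which the tool goes at most 62.5 mm and 10.7 degrees, less where a joint would pass 70% of its speed; a pose out of reach is approached as far as the arm can. A call is refused whole if a number of a shift passes 6.25 or a number of a turn 10.7, either way. A call with a gripper value outside its range is refused whole. "grip" is the opening in per cent of the stroke, from 0 (shut) to 100 (fully open), set as the call begins (left out, the last holds). The fingers move at their own pace and stop on an object; "force" is the grip in N (left out, the last holds). Time passes only in rows, so rows that do not move let the fingers close. It gives the time, the measured TCP pose, the force and the opening at its end, in the units of the state.
- telemetry.get_obs(): the state, without advancing time (a new reading comes with each control period).
- optics.read_camera(name): name is "side" or "top" or "wrist"; returns a dict with "img" (400x640x3 uint8, blue, green, red), "fx", "fy", "cx", "cy" (pixels), "extrinsics" (4x4, takes a point from camera to world coordinates); the wrist camera has in their place "hand_eye" (4x4, takes a point from camera to tool coordinates, whose origin is the TCP and whose axes are the tool frame's). Camera axes: x right, y up, looking along -z (the intrinsics and any distortion apply to the point x, -y, -z); pixel columns grow to the right and rows downward; lengths in m; the calibration is good to about 2 mm. A picture is of the moment at which its call begins: read the wrist's pose just before it. There is no depth.
- env.sign_off(): hands the job in, once; it reports no verdict.
The state is a dict: "time_s": time; "qpos": joint angles; "joint_velocities": joint speeds; "effort": joint torques, N m; "tool_pos": TCP position; "tool_rot": TCP orientation; "force": force on the tool from outside, world axes, zero at the start; "wrist_torque": the same for the moment, N m; "grip_width": finger opening in m.
Only numpy, scipy, OpenCV 4.12 (cv2) and the standard library are available. Lean on these libraries where they do the work, as an engineer would, in place of code of your own. Each camera call takes 0.05 s, during which the arm holds its last target. There are 200 camera calls.

## Working session

There is one attempt and no reset: what is moved stays moved. The work goes in short steps, Python scripts to look and compute and a tool call to move; the robot and the scene stay as the last step left them, time stands still between calls to the robot, and variables do not carry over. Pictures are saved under pics/ and viewed, about 8 in all and at most 12, crops included, and the job is handed in when it is done.

Besides the shell and the picture viewer there is one more tool, called in YAML: its name, and indented under it one key for each argument. arm_command: Moves the arm, as the interface text tells. Its arguments: {"type":"object","properties":{"translation":{"type":"array","items":{"type":"array","items":{"type":"number"}}},"twist":{"type":"array","items":{"type":"number"}},"grip":{"type":"number"},"force":{"type":"number"}},"required":["translation","twist"]}

```bash
mkdir -p pics; ls
python3 - <<'E'
from cell import telemetry, optics
import cv2, numpy as np
o=telemetry.get_obs(); print({k:np.round(v,4).tolist() for k,v in o.items()})
ims=[]
for n in("top","side"):
    c=optics.read_camera(n); cv2.imwrite(f"pics/{n}0.png",c["img"]); print(n,c["fx"],c["fy"],c["cx"],c["cy"],np.round(c["extrinsics"],4).tolist(),[k for k in c])
E
```

```text
pics
{'time_s': 0.0, 'qpos': [-70.8156, 18.4384, -4.0163, 83.1759, 1.2957, 78.5402, -3.2615], 'joint_velocities': [0.0897, -0.01, 0.0779, 0.055, -0.0585, -0.0203, 0.0633], 'effort': [-0.0003, -49.1285, -0.4041, -31.253, -0.0641, 0.0438, 0.0002], 'tool_pos': [0.2048, 0.6163, 0.2215], 'tool_rot': [179.9938, 0.1092, 71.6248], 'force': [0.1579, 0.2449, 0.7706], 'wrist_torque': [0.0388, -0.0555, 0.0002], 'grip_width': 0.0869}
top 387.94576141864394 387.94576141864394 320.8565424695162 195.10234340506238 [[-0.0292, 0.9858, -0.1653, 0.4764], [-0.9995, -0.0274, 0.0135, 0.0899], [0.0088, 0.1656, 0.9861, 1.0156], [0.0, 0.0, 0.0, 1.0]] ['img', 'fx', 'fy', 'cx', 'cy', 'extrinsics']
side 415.169592272421 415.169592272421 314.9895059823977 198.79887816936954 [[-0.9121, 0.288, -0.2918, 0.3606], [-0.4098, -0.6198, 0.6692, 0.7112], [0.0119, 0.73, 0.6834, 0.6894], [0.0, 0.0, 0.0, 1.0]] ['img', 'fx', 'fy', 'cx', 'cy', 'extrinsics']
```

View pics/top0.png

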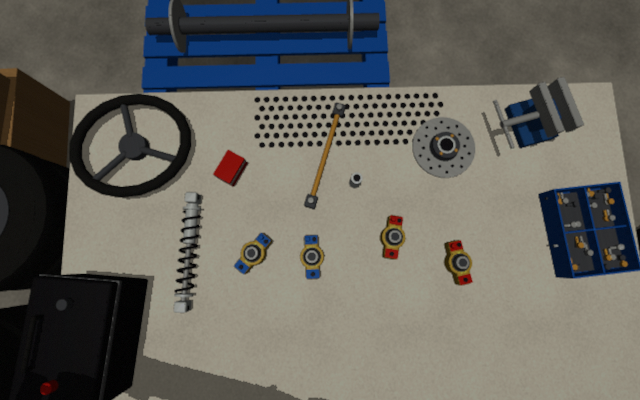

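View pics/side0.png

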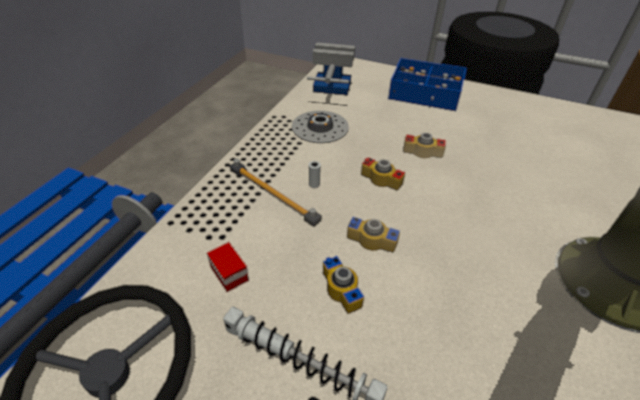

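The top view shows the red calipers at about (393,237) and (459,262), and the blue ones at (253,252) and (312,256). In the side view the reds are near (383,172) and (425,144). Next I'll triangulate the red ears and the piston faces.

```bash
cat > h.py <<'E'
import numpy as np, cv2
from cell import telemetry, optics
from scipy.spatial.transform import Rotation as R
def ray(c,T,u,v):
    d=np.array([(u-c["cx"])/c["fx"],-(v-c["cy"])/c["fy"],-1.]); return T[:3,3],T[:3,:3]@d
def plane(r,z): o,d=r; return o+d*(z-o[2])/d[2]
def tri(rs):
    A=np.zeros((3,3));b=np.zeros(3);Ps=[]
    for o,d in rs:
        d=d/np.linalg.norm(d);P=np.eye(3)-np.outer(d,d);A+=P;b+=P@o;Ps.append((o,P))
    x=np.linalg.solve(A,b); return x,max(np.linalg.norm(P@(x-o)) for o,P in Ps)
def blobs(m,amin):
    n,l,s,c=cv2.connectedComponentsWithStats(m.astype(np.uint8)); return [(*np.round(c[i],2),int(s[i,4]),s[i,:4].tolist()) for i in range(1,n) if s[i,4]>=amin]
def red(img):
    h,s,v=cv2.split(cv2.cvtColor(img,cv2.COLOR_BGR2HSV)); return ((h<6)|(h>172))&(s>110)&(v>60)
def tool():
    o=telemetry.get_obs();T=np.eye(4);T[:3,:3]=R.from_euler("xyz",o["tool_rot"],degrees=True).as_matrix();T[:3,3]=o["tool_pos"];return o,T
E
python3 - <<'E'
from h import *
t=optics.read_camera("top");s=optics.read_camera("side")
bt=[b for b in blobs(red(t["img"]),10)];bs=[b for b in blobs(red(s["img"]),8)]
print(*bt,sep="\n");print();print(*bs,sep="\n")
for b in bt:
  if b[0]>350:
    r=ray(t,t["extrinsics"],b[0],b[1]);print("plane",np.round(plane(r,.04),4))
    for q in bs:
        x,e=tri([r,ray(s,s["extrinsics"],q[0],q[1])])
        if e<.006: print("  tri",np.round(x,4),round(e,4))
for u,v in((312,256),(253,252)): print("blue",np.round(plane(ray(t,t["extrinsics"],u,v),.05),3))
for n,c,x0,y0 in(("t",t,370,200),("s",s,350,120)):
    cv2.imwrite(f"pics/c{n}.png",cv2.resize(c["img"][y0:y0+90,x0:x0+120],None,fx=5,fy=5,interpolation=2))
a=cv2.imread("pics/ct.png");b=cv2.imread("pics/cs.png");cv2.imwrite("pics/c1.png",cv2.resize(np.vstack([a,b]),None,fx=.66,fy=.66))
E
```

```text
(np.float64(228.41), np.float64(166.3), 572, [213, 150, 32, 34])
(np.float64(395.67), np.float64(219.92), 86, [390, 216, 13, 9])
(np.float64(455.46), np.float64(245.51), 81, [449, 241, 14, 10])
(np.float64(391.35), np.float64(253.11), 88, [385, 249, 13, 9])
(np.float64(465.09), np.float64(279.02), 89, [458, 274, 14, 11])
(np.float64(45.38), np.float64(388.3), 98, [41, 383, 10, 12])

(np.float64(409.3), np.float64(137.48), 33, [406, 135, 7, 6])
(np.float64(440.97), np.float64(142.0), 37, [438, 139, 7, 7])
(np.float64(368.05), np.float64(161.0), 42, [364, 158, 10, 7])
(np.float64(398.29), np.float64(173.6), 52, [394, 170, 10, 8])
(np.float64(226.23), np.float64(260.37), 831, [207, 242, 39, 38])
(np.float64(212.88), np.float64(268.38), 8, [212, 266, 3, 5])
(np.float64(234.1), np.float64(281.96), 179, [215, 272, 33, 19])
plane [ 0.5711 -0.1107  0.04  ]
  tri [ 0.5723 -0.1105  0.0396] 0.0011
plane [ 0.5027 -0.2566  0.04  ]
  tri [ 0.5037 -0.2562  0.0405] 0.001
plane [ 0.4886 -0.0948  0.04  ]
  tri [ 0.4822 -0.0723  0.1632] 0.0049
  tri [ 0.4891 -0.0949  0.0391] 0.0005
plane [ 0.4201 -0.2733  0.04  ]
  tri [ 0.4209 -0.2733  0.0396] 0.0008
blue [0.487 0.103 0.05 ]
blue [0.501 0.248 0.05 ]
```

View pics/c1.png

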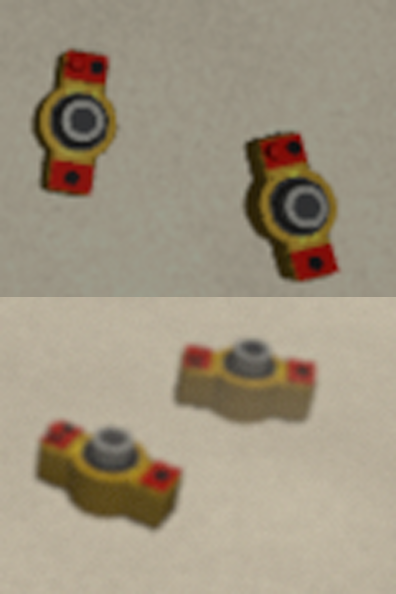

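Every red ear triangulates to a height of 39–40 mm, and each pair is 84.5 mm apart, as the text says. The centres come out near A (0.531,-0.103) and B (0.462,-0.265), both in reach. I'll shut the fingers and travel high.

arm_command:
  translation:
    - [-3.4,4.4,0]
    - [-3.4,4.4,0]
    - [-3.4,4.4,0]
    - [-3.4,4.4,0]
    - [-3.4,4.4,0]
    - [-3.4,4.4,0]
    - [-3.4,4.4,0]
    - [-3.4,4.4,0]
  twist: [0,0,0,0,0,0,0,0]
  grip: 0
  force: 20

```text
time_s: 1.2
tool_pos: [0.4572, 0.2408, 0.2196]
tool_rot: [-179.9, 0.0, 72.2]
force: [0.5, 0.9, -0.5]
grip_width: 0.0151
```

arm_command:
  translation:
    - [-5.1,2.9,0]
    - [-5.1,2.9,0]
    - [-5.1,2.9,0]
    - [-5.1,2.9,0]
    - [-5.1,2.9,0]
    - [-5.1,2.9,0]
    - [0,0,0]
  twist: [0,0,0,0,0,0,0]

```text
time_s: 2.08
tool_pos: [0.5311, -0.1208, 0.2201]
tool_rot: [179.9, 0.0, 71.8]
force: [-0.1, 0.2, -0.4]
grip_width: 0.0006
```

Run:
```python
from h import *
o,T=tool();w=optics.read_camera("wrist");cv2.imwrite("pics/w1.png",w["img"])
C=T@w["hand_eye"];print(np.round(w["hand_eye"],3).tolist(),w["fx"],w["cx"],w["cy"])
print(o["tool_pos"],o["tool_rot"],o["force"])
for b in blobs(red(w["img"]),60): print(b,np.round(plane(ray(w,C,b[0],b[1]),.04),4))
```

```text
[[1.0, -0.0, 0.001, 0.001], [-0.0, -0.956, -0.292, -0.081], [0.001, 0.292, -0.956, -0.162], [0.0, 0.0, 0.0, 1.0]] 322.09453964395595 319.48580768339525 201.01738382469065
[ 0.53114617 -0.12081369  0.22005454] [1.79874249e+02 2.74729521e-02 7.17572352e+01] [-0.13664753  0.21779043 -0.4215621 ]
(np.float64(148.63), np.float64(125.02), 560, [131, 109, 36, 33]) [ 0.4207 -0.2701  0.04  ]
(np.float64(332.61), np.float64(133.61), 529, [317, 122, 32, 24]) [ 0.4887 -0.0916  0.04  ]
(np.float64(196.78), np.float64(192.55), 454, [179, 179, 35, 29]) [ 0.5028 -0.2531  0.04  ]
(np.float64(342.42), np.float64(208.74), 397, [327, 199, 29, 21]) [ 0.571  -0.1061  0.04  ]
```

View pics/w1.png

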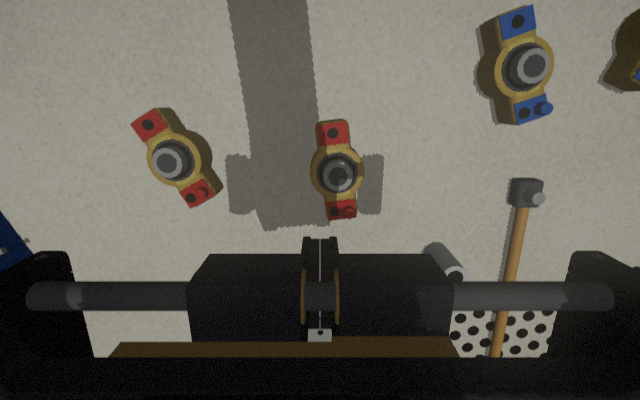

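The wrist view shows red A at (338,172), red B at (173,160), and blue to the upper right. It disagrees with the fixed cameras by about 3.5 mm in y. I'll descend beside A for a closer look, with an offset so the fingers don't hide the piston.

arm_command:
  translation:
    - [1.0,0.9,3.5]
    - [0.9,0.9,3.5]
    - [0,0,3.5]
    - [0,0,0]
  twist: [0,0,0,0]

```text
time_s: 2.62
tool_pos: [0.5557, -0.0963, 0.1123]
tool_rot: [180.0, -0.4, 72.5]
force: [0.2, 0.1, -1.1]
grip_width: 0.0004
```

Run:
```python
from h import *
o,T=tool();w=optics.read_camera("wrist");cv2.imwrite("pics/w2.png",w["img"])
C=T@w["hand_eye"];np.save("C2.npy",C)
print(o["tool_pos"],o["tool_rot"],o["force"])
for b in blobs(red(w["img"]),150): print(b,np.round(plane(ray(w,C,b[0],b[1]),.04),4))
p=np.linalg.inv(w["hand_eye"])@[0,0,0,1];print("TCP px",w["cx"]-w["fx"]*p[0]/p[2],w["cy"]+w["fy"]*p[1]/p[2])
```

```text
[ 0.55571676 -0.09628781  0.11233342] [179.9875489  -0.3625589  72.4839608] [ 0.15210326  0.14087367 -1.1258926 ]
(np.float64(21.8), np.float64(109.47), 1233, [0, 84, 49, 51]) [ 0.4211 -0.2699  0.04  ]
(np.float64(294.59), np.float64(125.94), 1145, [271, 108, 48, 36]) [ 0.489  -0.0923  0.04  ]
(np.float64(99.54), np.float64(209.12), 930, [74, 189, 51, 42]) [ 0.5028 -0.2543  0.04  ]
(np.float64(307.15), np.float64(230.41), 496, [288, 221, 42, 29]) [ 0.5675 -0.1087  0.04  ]
TCP px 317.7427298200681 254.7866573052347
```

View pics/w2.png

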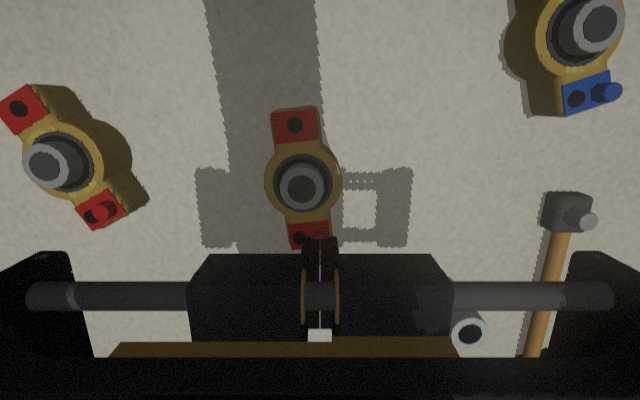

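The piston face ring is at about (302,186), about 44 px across, and was at about (340,173) in the first picture. I'll fit both rings and triangulate.

Run:
```python
from h import *
w=optics.read_camera("wrist");C2=np.load("C2.npy")
C1=np.eye(4);C1[:3,:3]=R.from_euler("xyz",[179.874,.0275,71.757],degrees=True).as_matrix();C1[:3,3]=[.53115,-.12081,.22005];C1=C1@w["hand_eye"]
def circ(f,u,v,h,r0,r1):
    g=cv2.cvtColor(cv2.imread(f),cv2.COLOR_BGR2GRAY)[v-h:v+h,u-h:u+h]; k=6
    g=cv2.GaussianBlur(cv2.resize(g,None,fx=k,fy=k,interpolation=2),(0,0),3)
    c=cv2.HoughCircles(g,cv2.HOUGH_GRADIENT_ALT,1.5,20,param1=150,param2=.6,minRadius=r0*k,maxRadius=r1*k)
    return [] if c is None else [(round(u-h+x/k,1),round(v-h+y/k,1),round(r/k,1)) for x,y,r in c.reshape(-1,3)[:4]]
R_={}
for n,a in {"A1":("pics/w1.png",340,173,26,8,20),"A2":("pics/w2.png",302,186,36,15,30),"B1":("pics/w1.png",172,160,26,8,20),"B2":("pics/w2.png",46,165,36,15,30)}.items():
    c=R_[n]=circ(*a);C=C1 if n[1]=="1" else C2
    for q in c: print(n,q,np.round(plane(ray(w,C,q[0],q[1]),.056),4))
for k in "AB":
  for p in R_[k+"1"]:
    for q in R_[k+"2"]:
      x,e=tri([ray(w,C1,*p[:2]),ray(w,C2,*q[:2])]);print(k,p[2],q[2],np.round(x,4),round(e,4))
```

```text
B1 (np.float32(167.8), np.float32(163.0), np.float32(9.4)) [ 0.4626 -0.2607  0.056 ]
```

Run:
```python
from h import *
w=optics.read_camera("wrist");C2=np.load("C2.npy")
C1=np.eye(4);C1[:3,:3]=R.from_euler("xyz",[179.874,.0275,71.757],degrees=True).as_matrix();C1[:3,3]=[.53115,-.12081,.22005];C1=C1@w["hand_eye"]
P={}
for n,f,u,v,h in (("A1","w1",340,174,17),("A2","w2",302,186,28),("B1","w1",168,163,17),("B2","w2",46,165,28)):
    im=cv2.resize(cv2.imread(f"pics/{f}.png")[v-h:v+h,u-h:u+h],None,fx=4,fy=4,interpolation=2)
    H,S,V=cv2.split(cv2.cvtColor(im,cv2.COLOR_BGR2HSV)); 
    m=(S<60).astype(np.uint8); t,_=cv2.threshold(V[m>0].reshape(-1,1),0,255,cv2.THRESH_OTSU)
    m=((S<60)&(V>t)).astype(np.uint8); m=cv2.morphologyEx(m,cv2.MORPH_OPEN,np.ones((5,5)))
    cs,_=cv2.findContours(m,cv2.RETR_EXTERNAL,cv2.CHAIN_APPROX_NONE)
    for c in sorted(cs,key=cv2.contourArea)[-1:]:
        (x,y),(a,b),_=cv2.fitEllipse(cv2.convexHull(c)); q=(u-h+x/4,v-h+y/4)
        P[n]=q; C=C1 if n[1]=="1" else C2
        print(n,t,np.round(q,1),round(a/4,1),round(b/4,1),np.round(plane(ray(w,C,*q),.056),4))
        cv2.ellipse(im,((x,y),(a,b),_),(0,255,0),1)
    P[n+"i"]=cv2.resize(im,(300,300))
for k in "AB": x,e=tri([ray(w,C1,*P[k+"1"]),ray(w,C2,*P[k+"2"])]);print(k,np.round(x,4),round(e,4))
cv2.imwrite("pics/r.png",np.vstack([np.hstack([P["A1i"],P["A2i"]]),np.hstack([P["B1i"],P["B2i"]])])[:600])
```

```text
A1 86.0 [344.9 184.6] 7.5 17.7 [ 0.541  -0.0953  0.056 ]
A2 55.0 [302. 187.] 44.1 45.9 [ 0.5293 -0.0994  0.056 ]
B1 92.0 [167.  162.9] 28.1 32.2 [ 0.4623 -0.2615  0.056 ]
B2 92.0 [ 23.8 165.6] 55.7 90.9 [ 0.4576 -0.2756  0.056 ]
A [ 0.5213 -0.0939  0.1118] 0.0049
B [ 0.4612 -0.2438  0.0903] 0.0003
```

View pics/r.png

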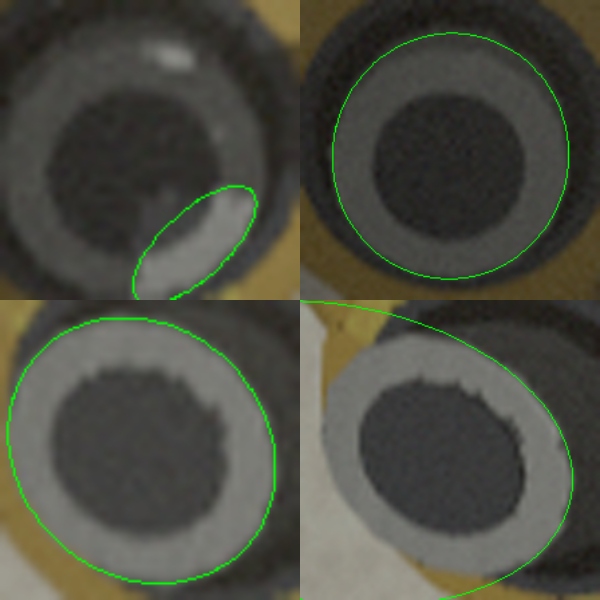

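A2 and B1 fit well. For A1 and B2 I take the ring centre from the enlarged crops.

Run:
```python
from h import *
w=optics.read_camera("wrist");C2=np.load("C2.npy")
C1=np.eye(4);C1[:3,:3]=R.from_euler("xyz",[179.874,.0275,71.757],degrees=True).as_matrix();C1[:3,3]=[.53115,-.12081,.22005];C1=C1@w["hand_eye"]
for k,p,q in(("A",(338.2,176),(301.9,188)),("B",(167,162.9),(45.2,166.3))):
    a,b=ray(w,C1,*p),ray(w,C2,*q);x,e=tri([a,b]);print(k,np.round(x,4),round(e,4),np.round(plane(a,.056),4),np.round(plane(b,.056),4))
o,T=tool()
for n,P in(("A",[.5303,-.1005]),("B",[.4622,-.263])): print(n,np.round(T[:3,:3].T@(np.array([*P,.06])-T[:3,3])*100,2))
```

```text
A [ 0.529  -0.0992  0.0603] 0.0 [ 0.5301 -0.0992  0.056 ] [ 0.53   -0.0997  0.056 ]
B [ 0.4624 -0.2608  0.0574] 0.0002 [ 0.4622 -0.2614  0.056 ] [ 0.4624 -0.262   0.056 ]
A [-1.13 -2.74  5.66]
B [-18.68  -4.31   5.49]
```

The face heights triangulate to 57–60 mm (expected 54–58), and the wrist and fixed-camera positions agree to about 2 mm. Moving over A.

arm_command:
  translation:
    - [-1.1,-2.7,0]
    - [0,0,3.5]
    - [0,0,0]
  twist: [0,0,0]

```text
time_s: 3.2
tool_pos: [0.5339, -0.1007, 0.087]
tool_rot: [178.9, -0.7, 72.4]
force: [-0.4, -0.3, -0.3]
grip_width: 0.0004
```

arm_command:
  translation:
    - [-0.1,-0.4,1.0]
    - [0,0,1.0]
    - [0,0,0.3]
    - [0,0,0]
  twist: [0,0,0,0]

```text
time_s: 3.7
tool_pos: [0.5332, -0.1009, 0.0665]
tool_rot: [178.6, -0.8, 72.4]
force: [-0.4, 0.1, 0.2]
grip_width: 0.0007
```

arm_command:
  translation:
    - [-0.1,-0.4,0]
    - [-0.1,-0.3,0]
  twist: [0,0]

```text
time_s: 3.95
tool_pos: [0.5259, -0.1008, 0.0666]
tool_rot: [178.6, -0.8, 72.4]
force: [0.1, -0.2, 0.8]
grip_width: 0.0006
```

Run:
```python
from h import *
s=optics.read_camera("side");w=optics.read_camera("wrist")
a=cv2.resize(s["img"][120:210,330:450],(480,360),interpolation=2);b=w["img"][80:320,200:440];b=cv2.resize(b,(300,300))
c=np.zeros((360,780,3),np.uint8);c[:,:480]=a;c[:300,480:]=b;cv2.imwrite("pics/a3.png",c);print(telemetry.get_obs()["tool_pos"])
```

```text
[ 0.52580172 -0.1007717   0.06662095]
```

View pics/a3.png

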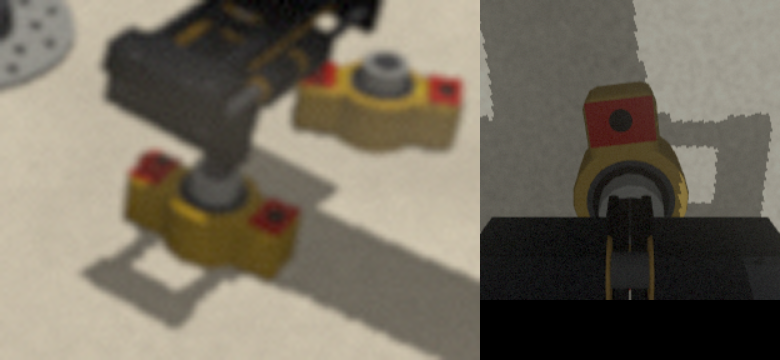

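The fingers are centred over piston A in both views, but the TCP is 4 mm short in x. I'll correct that and press down in small steps.

arm_command:
  translation:
    - [0.1,0.4,0]
    - [0,0,0.4]
    - [0,0,0.3]
    - [0,0,0.2]
    - [0,0,0.2]
  twist: [0,0,0,0,0]

```text
time_s: 4.68
tool_pos: [0.5309, -0.1009, 0.0555]
tool_rot: [178.5, -0.8, 72.4]
force: [-0.8, 0.2, 4.9]
grip_width: 0.0005
```

Contact at about 5 N, which is the seal friction. Continuing.

arm_command:
  translation:
    - [0,0,0.25]
    - [0,0,0.25]
    - [0,0,0.25]
  twist: [0,0,0]

```text
time_s: 5.05
tool_pos: [0.5309, -0.1009, 0.0483]
tool_rot: [178.6, -0.9, 72.4]
force: [-1.9, 0.4, 4.8]
grip_width: 0.0008
```

arm_command:
  translation:
    - [0,0,0.2]
    - [0,0,0.15]
  twist: [0,0]

```text
time_s: 5.3
tool_pos: [0.5309, -0.1009, 0.0445]
tool_rot: [178.6, -0.9, 72.4]
force: [-1.4, 0.4, 8.8]
grip_width: 0.0006
```

arm_command:
  translation:
    - [0,0,0.1]
    - [0,0,0.1]
  twist: [0,0]

```text
time_s: 5.55
tool_pos: [0.531, -0.1009, 0.0444]
tool_rot: [178.7, -0.9, 72.4]
force: [-6.3, 1.0, 14.4]
grip_width: 0.0005
```

A is firmly home: z stays at 44.4 mm while the force rises to 14 N. Lifting and going over to B.

arm_command:
  translation:
    - [0,0,-2.5]
    - [0,0,-2.5]
    - [-4.4,-0.4,0]
    - [-4.4,-0.4,0]
    - [-4.4,-0.4,0]
    - [-4.3,-0.4,0]
    - [0,0,0]
  twist: [0,0,0,0,0,0,0]

```text
time_s: 6.42
tool_pos: [0.4621, -0.2674, 0.0902]
tool_rot: [178.3, -0.8, 72.6]
force: [-0.7, 0.0, 0.1]
grip_width: 0.0005
```

arm_command:
  translation:
    - [0.4,-0.1,0.8]
    - [0,0,0.8]
    - [0,0,0.6]
    - [0,0,0]
  twist: [0,0,0,0]

```text
time_s: 6.92
tool_pos: [0.4645, -0.2587, 0.0651]
tool_rot: [178.4, -0.9, 72.9]
force: [-0.0, -0.8, -0.4]
grip_width: 0.0005
```

Run:
```python
from h import *
s=optics.read_camera("side");w=optics.read_camera("wrist")
a=cv2.resize(s["img"][100:190,360:480],(480,360),interpolation=2);b=w["img"][80:320,200:440];b=cv2.resize(b,(300,300))
c=np.zeros((360,780,3),np.uint8);c[:,:480]=a;c[:300,480:]=b;cv2.imwrite("pics/b3.png",c);o=telemetry.get_obs();print(o["tool_pos"],o["force"])
```

```text
[ 0.46483979 -0.25919149  0.06575409] [ 1.14311837 -0.31351263  0.4121299 ]
```

View pics/b3.png

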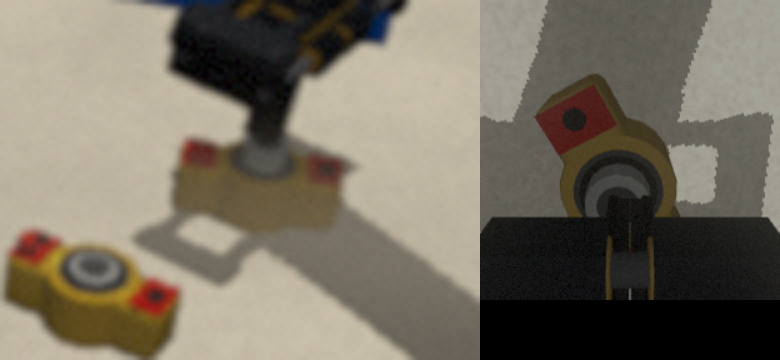

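A's piston now sits low. At B the fingers are about 4 mm to the right of the piston, as the pose readings say. I'll correct and then press.

arm_command:
  translation:
    - [-0.4,-0.1,0]
    - [0,0,0]
  twist: [0,0]

```text
time_s: 7.28
tool_pos: [0.463, -0.2632, 0.0662]
tool_rot: [178.3, -0.8, 72.9]
force: [-0.8, 0.4, 0.4]
grip_width: 0.0008
```

arm_command:
  translation:
    - [0,0,0.4]
    - [0,0,0.3]
    - [0,0,0.25]
    - [0,0,0.25]
    - [0,0,0.25]
    - [0,0,0.25]
    - [0,0,0.25]
  twist: [0,0,0,0,0,0,0]

```text
time_s: 8.15
tool_pos: [0.4636, -0.2634, 0.0467]
tool_rot: [178.3, -0.9, 72.9]
force: [-0.9, 1.5, 4.5]
grip_width: 0.0004
```

arm_command:
  translation:
    - [0,0,0.15]
    - [0,0,0.15]
    - [0,0,0.1]
  twist: [0,0,0]

```text
time_s: 8.52
tool_pos: [0.4636, -0.2635, 0.0444]
tool_rot: [178.3, -1.0, 72.8]
force: [-4.4, 2.8, 16.2]
grip_width: 0.0004
```

B is against its stop too, at the same 44.4 mm with 16 N. Drawing back clear.

arm_command:
  translation:
    - [0,0,-2.5]
    - [0,0,-4]
    - [0,0,-5]
    - [0,0,-5]
    - [0,5,0]
    - [0,5,0]
    - [0,5,0]
    - [0,5,0]
    - [0,0,0]
  twist: [0,0,0,0,0,0,0,0,0]

```text
time_s: 9.65
tool_pos: [0.6587, -0.3228, 0.2186]
tool_rot: [177.8, -1.2, 73.2]
force: [0.0, 0.4, -0.4]
grip_width: 0.0003
```

Run:
```python
from h import *
t=optics.read_camera("top");s=optics.read_camera("side");o=telemetry.get_obs();print(o["tool_pos"],o["force"])
bs=blobs(red(s["img"]),8)
for b in blobs(red(t["img"]),30):
  if b[0]>350:
    r=ray(t,t["extrinsics"],b[0],b[1])
    for q in bs:
        x,e=tri([r,ray(s,s["extrinsics"],q[0],q[1])])
        if e<.004 and x[2]<.08: print(np.round(x,4),round(e,4))
cv2.imwrite("pics/end.png",np.vstack([t["img"][80:330,150:550],s["img"][90:340,200:600]]))
```

```text
[ 0.65557976 -0.32361001  0.22082248] [-0.78740698 -0.45018005 -0.38828998]
[ 0.5727 -0.1105  0.0393] 0.0014
[ 0.5033 -0.2569  0.039 ] 0.0007
[ 0.4891 -0.0951  0.039 ] 0.0006
[ 0.4209 -0.2734  0.0395] 0.0007
```

View pics/end.png

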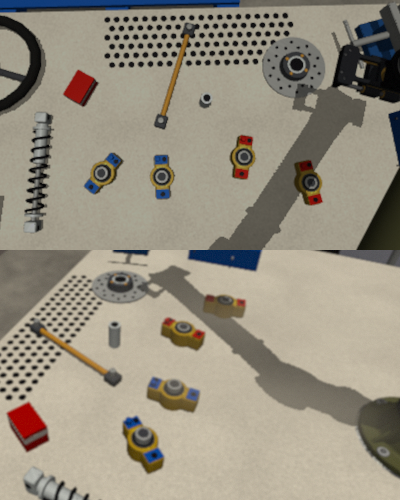

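The pistons on both reds sit low, both blues still stand out, and the red ears are within 1 mm of where they started. I'll back a little away from the vise before handing in.

arm_command:
  translation:
    - [0,-4,-2]
    - [0,-4,-1]
    - [0,0,0]
    - [0,0,0]
  twist: [0,0,0,0]

```text
time_s: 10.25
tool_pos: [0.5718, -0.2997, 0.2482]
tool_rot: [177.7, -1.5, 72.9]
force: [-0.2, 0.2, 0.3]
grip_width: 0.0003
```

```bash
python3 -c "
from cell import env,telemetry
o=telemetry.get_obs();print(o['tool_pos'],o['force'],o['time_s']);print(env.sign_off())"
```

```text
[ 0.57183795 -0.29974389  0.24824768] [-0.18159997  0.1686527   0.33749751] 10.25
the job is handed in; nothing more can be done
None
```

I pushed both red pistons fully home with the shut fingertips, drew back clear and handed the job in at 10.25 s. No verdict was reported.

- **Pistons:** each slid at about 5 N and then stopped firmly with the fingertips at 44.4 mm, against 44 mm expected. The highest force I read was 14 N on the first and 16 N on the second.
- **Red calipers:** triangulating their ears again at the end put them within 1 mm of where they started, at a height of 39–40 mm.
- **Blue calipers and other parts:** I checked these only by eye in the last top and side pictures. Both blue pistons still stood out and nothing looked moved.
- **Arm:** it ended about 0.25 m up with no force on the tool.
- **Checks that disagreed:** the wrist camera and the fixed cameras differed by 3–4 mm in y, so I aimed between them. My automatic circle fits failed on some crops, so I took two of the four piston-ring centres by hand. The tool was also tilted 1–2° while pressing.

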